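# Release and slide off a terminal cover

## Task

Open the wider of the two terminal boxes for a calibration check: press its black snap tab down with a fingertip and, keeping it down, push the released cover along its rails until the whole terminal well is uncovered, leaving the cover lying flat on the deck. Only press and push: do not lift the cover, leave the narrower box shut and its tab unpressed, do not disturb the other things on the bench, and finish clear of everything.

Things in the scene. Friction and masses are not known exactly. Their poses are not given: they have to be found in the camera images.
- wide_box: wider of two fixed grey terminal boxes, 260 long (x) x 130 wide (y), deck 40 above bench. Origin: centre of underside. +x: the way its cover slides off. Tab end at x=-130; well with brass terminals, all below deck, x=-72 to -8, under the seated cover; empty deck x=-8 to 118, then an end stop 10 high. Rails 12 high guide the cover's sides, x=-90 to 124
- wide_cover: loose off-white plastic cover of the wide box, hollow cap 90 long (x) x 100 wide x 20 high plus 3 low ribs, 0.12 kg. Origin: centre of underside, on the deck. Seated at box x=-43, y=0, z=40: its upright end face next to the tab is at box x=-88. Play 4 mm at most in x, 1.5 mm to each rail. The tab's lug holds it until the tab is pressed; then it slides to box +x, up to the end stop (x=73)
- wide_tab_top (a point): centre of the flat top of the wide box's black snap tab, a block 30 long (x) x 40 wide (y) standing on the deck 4 mm from the cover's end face: box x=-107, y=0, z=56 when out. Moves down with the tab
- wide_tab (a joint): downward travel of that tab, m: 0 out, 0.010 fully in; cover free above 0.006. Sprung (3 N, 8 N fully in): stays in only while held. Fully in, its top is still 6 mm above the deck, so a fingertip holding it down can run straight on along box +x, over the tab's edge, meet the cover's end face and push. It springs out once fingertip and cover have passed
- narrow_box: narrower of two fixed grey terminal boxes, 260 long (x) x 86 wide (y), deck 40 above bench. Origin: centre of underside. +x: the way its cover slides off. Tab end at x=-130; well with brass terminals, all below deck, x=-72 to -8, under the seated cover; empty deck x=-8 to 118, then an end stop 10 high. Rails 12 high guide the cover's sides, x=-90 to 124
- narrow_cover: loose off-white plastic cover of the narrow box, hollow cap 90 long (x) x 56 wide x 20 high plus 3 low ribs, 0.12 kg. Origin: centre of underside, on the deck. Seated at box x=-43, y=0, z=40: its upright end face next to the tab is at box x=-88. Play 4 mm at most in x, 1.5 mm to each rail. The tab's lug holds it until the tab is pressed; then it slides to box +x, up to the end stop (x=73)
- narrow_tab_top (a point): centre of the flat top of the narrow box's black snap tab, a block 30 long (x) x 40 wide (y) standing on the deck 4 mm from the cover's end face: box x=-107, y=0, z=56 when out. Moves down with the tab
- narrow_tab (a joint): downward travel of that tab, m: 0 out, 0.010 fully in; cover free above 0.006. Sprung (3 N, 8 N fully in): stays in only while held. Fully in, its top is still 6 mm above the deck, so a fingertip holding it down can run straight on along box +x, over the tab's edge, meet the cover's end face and push. It springs out once fingertip and cover have passed
- weight: loose brass calibration weight, 38 diameter x 58 high, upright; origin: centre of its underside. Bystander
- jar: loose amber jar, 44 diameter x 60 high; origin: centre of its underside. Bystander
- screwdriver: loose screwdriver 160 long lying on the bench; origin under its middle. Bystander
- mug: loose white mug, 76 diameter x 85 high; origin: centre of its underside. Bystander
Mind the look-alikes: they are no part of the job. Leave any turquoise look-alike of the narrow_cover alone. Leave any green look-alike of the wide_cover alone.

How it is judged:
By the outcome, as a careful person would: the job done as asked, in the order asked, and still so for the second after the job is handed in, with the robot touching nothing.
It also fails if it takes over 40 s, if anything falls off the work surface, if the arm or the gripper's body presses on something with over 40 N, if the wrist force passes 120 N, or if a joint passes its speed limit or range.

## Robot

A 7-joint arm with a two-finger parallel gripper is mounted at the origin on the work surface. World frame = base frame: x ahead of the robot, y to its left, z up, the work surface at z = 0. Lengths are in m, angles in rad, forces in N, time in s.
With the tool pointing down it reaches from about 0.425 to 1.025 m from the base axis. Payload 3.6 kg.
Tool frame: the origin (TCP) lies at the very end of the fingers, on their centre line; the grasp point (between the pads) lies 19 mm behind it; z points along the fingers, x is the direction in which the jaws open and shut, and the axes are right-handed (so a half turn about z gives the same grasp; the last joint's range is limited). The gripper opens to 85 mm and grips with 20 to 120 N. Pads are 22 mm wide; open, the fingers measure 114 mm over their backs; the gripper's body (76 mm by 85 mm) begins 54 mm behind the grasp point. The pads swing forward as they close: fully open they stand 13 mm farther back than shut.
Start: joints at [1.204, 0.591, 0.048, 1.609, -0.033, 0.943, -0.034], TCP at [0.196, -0.698, 0.231] pointing down, gripper open.
Joint ranges: [-2.69, 2.69], [-0.47, 2.24], [-1.27, 1.36], [0.19, 2.51], [-1.53, 4.68], [0.08, 2.07], [-3.09, 3.09]. Speed limits (rad/s): [2.57, 2.57, 3.14, 3.14, 3.14, 3.14, 3.14].

## Interface

Orientations are given as a unit quaternion [x, y, z, w].
In Python, from plant import read_state, capture, camera_params, close_job gives the robot as it stands.
- The arm moves only by the shell command python3 -m inch 'ROWS' [OPENING] [FORCE]. ROWS is text: rows parted by semicolons, each of 6 numbers parted by spaces: the shift along the tool's x, y, z each as a share of 80 cm, from -1 to 1, then the turn, a rotation vector about the tool's x, y, z each as a share of 0.5 rad, from -1 to 1. A call has exactly 5 rows; each row shifts and turns the commanded pose from where the row before left it, along the tool's axes as they then stand; what a row does not reach is not made up. A row lasts 1/8 s, in which the tool goes at most 62.5 mm and 10.7 degrees, less where a joint would pass 70% of its speed; a pose out of reach is approached as far as the arm can. A call with a number of a shift or a turn outside -1 to 1 is refused whole. A call with a gripper value outside its range is refused whole. OPENING is the closure, from 0 (fully open) to 1 (shut), set as the call begins (- or left out, the last holds). The fingers move at their own pace and stop on an object; FORCE is the grip in N (left out, the last holds). Time passes only in rows, so rows that do not move let the fingers close, or fill a call up. It gives the time, the measured TCP pose, the force and the opening at its end, in the units of the state.
- read_state(): the state, without advancing time (a new reading comes with each control period).
- capture(name): name is "scene" or "top" or "wrist"; returns the picture (400x640x3 uint8, red, green, blue); there is no depth.
- camera_params(name): a dict with "fx", "fy", "cx", "cy" (pixels), "R" (3x3) and "t" (3): a world point X has camera coordinates R X + t. Camera axes: x right, y down, z forward; pixel columns grow to the right and rows downward; lengths in m; the calibration is good to about 2 mm. A picture is of the moment at which its call begins: read the wrist's pose just before it. camera_params takes no time and is no camera call; for the wrist camera it gives the pose at the moment of the call.
- close_job(): hands the job in, once; it reports no verdict.
The state is a dict: "time": time; "joint_positions": joint angles; "qd": joint speeds; "effort": joint torques, N m; "ee_pos": TCP position; "ee_rot": TCP orientation; "ft_force": force on the tool from outside, world axes, zero at the start; "ft_torque": the same for the moment, N m; "grip_width": finger opening in m.
Only numpy, scipy, OpenCV 4.12 (cv2) and the standard library are available. Lean on these libraries where they do the work, as an engineer would, in place of code of your own. Each camera call takes 0.05 s, during which the arm holds its last target. There are 200 camera calls.

## Working session

There is one attempt and no reset: what is moved stays moved. The work goes in short steps, Python scripts to look and compute and a shell command to move; the robot and the scene stay as the last step left them, time stands still between calls to the robot, and variables do not carry over. Pictures are saved under pics/ and viewed, about 8 in all and at most 12, crops included, and the job is handed in when it is done.

```bash
mkdir -p pics
python3 - <<'E'
from plant import *
import cv2
for n in("top","scene"):
    cv2.imwrite(f"pics/{n}0.png",capture(n)[:,:,::-1])
    p=camera_params(n);print(n,p)
print(read_state())
E
```

```text
top {'fx': 400.8272340256336, 'fy': 400.8272340256336, 'cx': 310.0372771115548, 'cy': 200.92250387706537, 'R': array([[-0.0255784 , -0.99967178, -0.00144395],
       [-0.98026757,  0.02536507, -0.1960411 ],
       [ 0.19601338, -0.00359896, -0.98059462]]), 't': array([0.02857775, 0.49660985, 1.02361593])}
scene {'fx': 431.88768031013126, 'fy': 431.88768031013126, 'cx': 319.1209159331455, 'cy': 193.8305526864339, 'R': array([[-0.70275323,  0.71127131,  0.01519935],
       [ 0.39929383,  0.412014  , -0.81902925],
       [-0.58881435, -0.56950644, -0.57355041]]), 't': array([ 0.3285674 , -0.1659938 ,  1.51944298])}
{'time': 0.1, 'joint_positions': array([ 1.20348041,  0.59202924,  0.04831353,  1.60971505, -0.03331681,
        0.94268392, -0.03367304]), 'qd': array([ 0.00160021, -0.00364098, -0.00036722, -0.0027489 , -0.00149128,
       -0.00023153, -0.00027058]), 'effort': array([ 3.91699170e-03, -5.50002050e+01,  1.55259781e+00, -1.98825824e+01,
        9.62591119e-03,  3.84032654e-03,  9.66917810e-06]), 'ee_pos': array([ 0.19584909, -0.69726465,  0.23024626]), 'ee_rot': array([ 7.97023105e-01, -6.03947961e-01, -8.39984771e-04, -5.70061671e-04]), 'ft_force': array([-0.60912509, -0.07810174,  0.10223314]), 'ft_torque': array([-0.02385455, -0.03360854, -0.01873141]), 'grip_width': 0.0852245089884238}
```

View pics/top0.png

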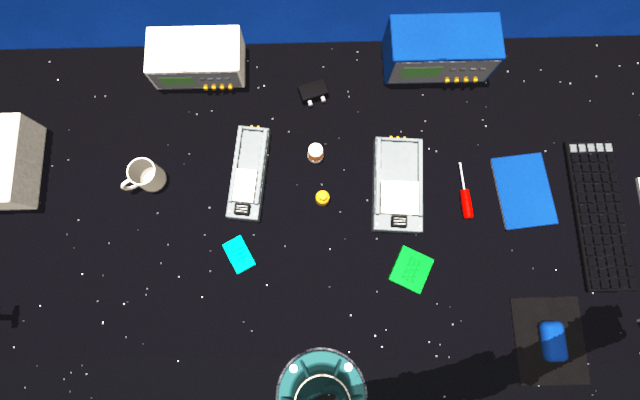

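View pics/scene0.png

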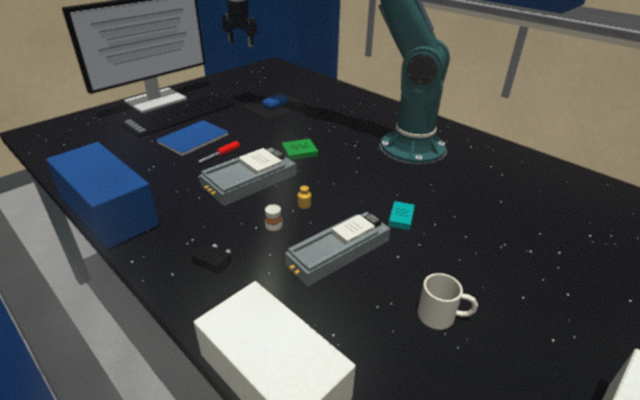

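The top view shows the wide box around px (398,185), tab at (399,221), with its cover sliding up the image (+x). The narrow box is at (247,175), and the green look-alike at (411,269). Next I measure the box pose.

```bash
cat > h.py <<'E'
import numpy as np
from plant import camera_params
def cast(p,px,z):
    d=p['R'].T@np.array([(px[0]-p['cx'])/p['fx'],(px[1]-p['cy'])/p['fy'],1]);o=-p['R'].T@p['t']
    return o+d*(z-o[2])/d[2]
def proj(p,X):
    c=p['R']@X+p['t'];return np.array([p['fx']*c[0]/c[2]+p['cx'],p['fy']*c[1]/c[2]+p['cy']])
E
python3 - <<'E'
from h import *
import cv2
im=cv2.imread('pics/top0.png');p=camera_params('top')
c=im[125:245,360:440];g=c.max(2).astype(int);sat=g-c.min(2)
def big(m):
    cs,_=cv2.findContours(m.astype(np.uint8),0,1);return max(cs,key=cv2.contourArea)+np.array([360,125])
for name,m,z in(("box",(g>95)&(sat<40),.045),("cover",(g>225)&(sat<40),.061)):
    k=big(m);w=np.array([cast(p,q[0],z)[:2] for q in k],np.float32)
    r=cv2.minAreaRect(w);print(name,cv2.boundingRect(k),r,cv2.boxPoints(r).round(4).tolist())
s=c[:,:,:];cv2.imwrite('pics/crop.png',cv2.resize(s,None,fx=6,fy=6,interpolation=0)[:600*2][60:] if 0 else cv2.resize(s,None,fx=5,fy=5,interpolation=0))
E
```

```text
box (372, 136, 52, 97) ((0.5422267317771912, -0.22307893633842468), (0.13611292839050293, 0.2635195255279541), 85.64122009277344) [[0.4056999981403351, -0.2809000015258789], [0.66839998960495, -0.3009999990463257], [0.6787999868392944, -0.16519999504089355], [0.41600000858306885, -0.1451999992132187]]
cover (374, 137, 48, 94) ((0.5390738844871521, -0.22027933597564697), (0.12252535670995712, 0.2531384229660034), 85.42876434326172) [[0.40799999237060547, -0.27129998803138733], [0.6603999733924866, -0.2913999855518341], [0.6700999736785889, -0.16930000483989716], [0.41780000925064087, -0.14910000562667847]]
```

View pics/crop.png

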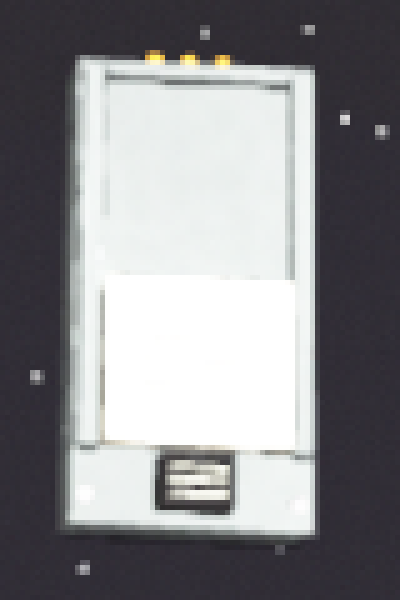

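The crop shows the box yawed about -4°, with the tab centre at crop (198,483), i.e. px (399.6,221.6). I'll move above it with the gripper shut and look with the wrist camera.

```bash
python3 -m inch '-.05 -.043 0 0 0 0;-.05 -.043 0 0 0 0;-.05 -.043 0 0 0 0;-.05 -.043 0 0 0 0;-.05 -.043 0 0 0 0' 1 20
python3 -m inch '-.05 -.043 0 0 0 0;-.05 -.043 0 0 0 0;-.05 -.043 0 0 0 0;-.05 -.043 0 0 0 0;-.025 -.02 0 0 0 0'
python3 -m inch '0 0 0 0 0 .25;0 0 0 0 0 .25;0 0 0 0 0 .2;0 0 0 0 0 0;0 0 0 0 0 0'
python3 - <<'E'
from plant import *
from h import *
import cv2
s=read_state();print(s['ee_pos'],s['ee_rot'],s['grip_width'],s['ft_force'])
p=camera_params('wrist');cv2.imwrite("pics/w1.png",capture('wrist')[:,:,::-1]);print(p)
t=camera_params('top')
for q,z in(((399.6,221.6),.056),((373.2,230.6),.04),((423,232),.04),((422.8,138.6),.052),((375.8,136.8),.052)):
    X=cast(t,q,z);print(X,proj(p,X))
E
```

```text
time: 0.72
ee_pos: [0.308, -0.4571, 0.231]
ee_rot: [0.797, -0.604, -0.0, -0.0]
ft_force: [1.1, -0.3, 0.1]
grip_width: 0.0
time: 1.35
ee_pos: [0.4078, -0.2409, 0.2312]
ee_rot: [0.798, -0.602, -0.0, -0.0]
ft_force: [-0.1, -0.3, 0.8]
grip_width: 0.0004
time: 1.98
ee_pos: [0.4066, -0.244, 0.2312]
ee_rot: [-0.68, 0.733, 0.0, -0.0]
ft_force: [0.1, -0.8, -0.2]
grip_width: 0.0001
[ 0.4066042  -0.24403099  0.23116909] [-6.80191782e-01  7.33034179e-01  1.60793482e-04 -7.55386487e-05] 9.082746765271186e-05 [ 0.11451651 -0.80344515 -0.21888072]
{'fx': 331.8546427935712, 'fy': 331.8546427935712, 'cx': 324.51600141523, 'cy': 197.72963248846594, 'R': array([[-7.37969899e-02, -9.97272986e-01, -7.71812323e-04],
       [-9.49172392e-01,  7.00001074e-02,  3.06874169e-01],
       [-3.05983292e-01,  2.33789729e-02, -9.51749782e-01]]), 't': array([-0.21390894,  0.36515053,  0.5090159 ])}
[ 0.43425843 -0.21832917  0.056     ] [294.99484558 150.59068102]
[ 0.41419719 -0.15012405  0.04      ] [232.18500692 172.18273007]
[ 0.40705456 -0.28218215  0.04      ] [361.07447409 169.70803026]
[ 0.66354117 -0.29908433  0.052     ] [ 371.53732919 -160.91650858]
[ 0.67213596 -0.17003737  0.052     ] [ 199.71287893 -159.19838338]
```

View pics/w1.png

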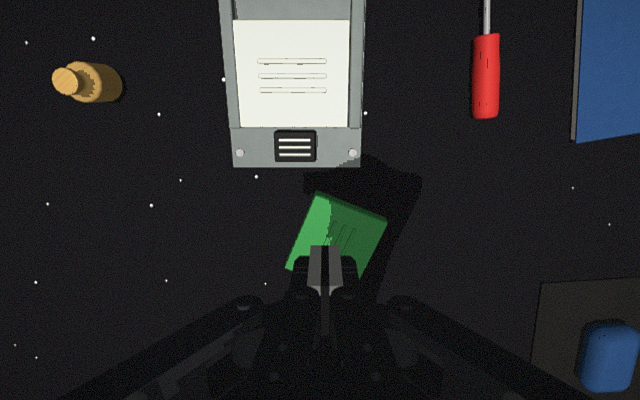

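Wrist view shows the wide box: near deck edge from (233,168) to (361,167), tab top at about (295,146), cover top from (233,19) to (351,128). Now refine the pose from these.

Run:
```python
from plant import *
from h import *
import cv2
p=camera_params('wrist');im=cv2.imread('pics/w1.png')
c=im[:180,215:380];mn=c.min(2)
def cen(m,z,o,lab):
    cs,_=cv2.findContours(m.astype(np.uint8),0,1);k=max(cs,key=cv2.contourArea)
    w=np.array([cast(p,q[0]+o,z)[:2] for q in k],np.float32);r=cv2.minAreaRect(w);print(lab,r,cv2.boundingRect(k+np.array(o)))
cen(mn>170,.06,(215,0),'cover')
t=im[120:166,262:330];cen(t.max(2)<75,.056,(262,120),'tab')
for q in((233,168),(361,167)):print('near',cast(p,q,.04))
s=read_state();print(s['ee_pos'])
```

```text
cover ((0.5015628933906555, -0.22302651405334473), (0.09863665699958801, 0.08780043572187424), 85.73946380615234) (233, 20, 117, 107)
tab ((0.438953161239624, -0.21877948939800262), (0.04007755219936371, 0.02955016866326332), 85.75643920898438) (274, 130, 43, 32)
near [ 0.41855402 -0.1516974   0.04      ]
near [ 0.4099134  -0.28227416  0.04      ]
[ 0.40659816 -0.24405465  0.2311878 ]
```

```bash
python3 -m inch '-.0345 -.038 0 0 0 0;0 0 .05 0 0 0;0 0 .05 0 0 0;0 0 .05 0 0 0;0 0 .045 0 0 0'
python3 -m inch '0 0 0 0 0 0;0 0 0 0 0 0;0 0 0 0 0 0;0 0 0 0 0 0;0 0 0 0 0 0'
python3 - <<'E'
from plant import *
s=read_state();print(s['ee_pos'],s['ee_rot'],s['ft_force'])
import cv2;cv2.imwrite("pics/w2.png",capture('wrist')[:,:,::-1])
E
```

```text
time: 2.65
ee_pos: [0.4393, -0.219, 0.074]
ee_rot: [-0.68, 0.733, -0.0, 0.0]
ft_force: [0.6, -0.4, -0.0]
grip_width: -0.0001
time: 3.28
ee_pos: [0.4396, -0.2191, 0.076]
ee_rot: [-0.68, 0.733, -0.001, 0.0]
ft_force: [-0.6, 0.2, 0.1]
grip_width: 0.0
[ 0.43956988 -0.21906419  0.07603077] [-6.79697406e-01  7.33492259e-01 -6.69034513e-04  3.08465274e-04] [-0.57327373  0.18069138  0.12453075]
```

View pics/w2.png

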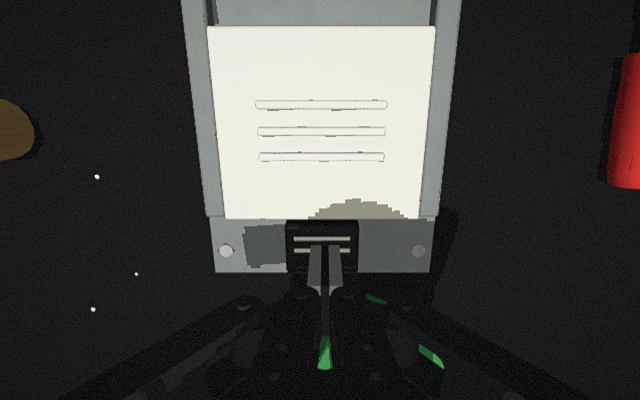

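Fingertip at (325,250) is centred over the tab (287–357 px). Pressing now.

```bash
python3 -m inch '0 0 .0125 0 0 0;0 0 .0125 0 0 0;0 0 0 0 0 0;0 0 .004 0 0 0;0 0 0 0 0 0'
python3 -m inch '0 0 .003 0 0 0;0 0 .002 0 0 0;0 0 .001 0 0 0;0 0 0 0 0 0;0 0 0 0 0 0'
```

```text
time: 3.95
ee_pos: [0.4391, -0.2188, 0.0521]
ee_rot: [-0.68, 0.734, 0.0, -0.0]
ft_force: [-0.4, -0.3, 4.1]
grip_width: -0.0
time: 4.58
ee_pos: [0.4391, -0.2189, 0.0478]
ee_rot: [-0.68, 0.734, -0.0, 0.0]
ft_force: [-1.2, 0.0, 6.6]
grip_width: 0.0003
```

```bash
python3 -m inch '0 0 .001 0 0 0;0 0 .0008 0 0 0;0 0 0 0 0 0;0 -.005 0 0 0 0;0 -.005 0 0 0 0'
python3 -m inch '0 -.006 0 0 0 0;0 -.006 0 0 0 0;0 -.006 0 0 0 0;0 -.006 0 0 0 0;0 0 0 0 0 0'
python3 - <<'E'
from plant import *
s=read_state();print(s['ee_pos'],s['ee_rot'],s['ft_force'])
import cv2;cv2.imwrite("pics/w3.png",capture('wrist')[:,:,::-1])
E
```

```text
time: 5.2
ee_pos: [0.4396, -0.2188, 0.0458]
ee_rot: [-0.679, 0.734, 0.006, -0.004]
ft_force: [-12.9, -0.9, 16.9]
grip_width: -0.0001
time: 5.82
ee_pos: [0.4637, -0.2208, 0.0459]
ee_rot: [-0.679, 0.734, 0.001, -0.001]
ft_force: [0.5, -0.3, -0.8]
grip_width: -0.0001
[ 0.46366783 -0.22080418  0.04591713] [-0.6792871   0.73387028  0.00147956 -0.00112138] [ 0.54078299 -0.31048522 -0.76014121]
```

View pics/w3.png

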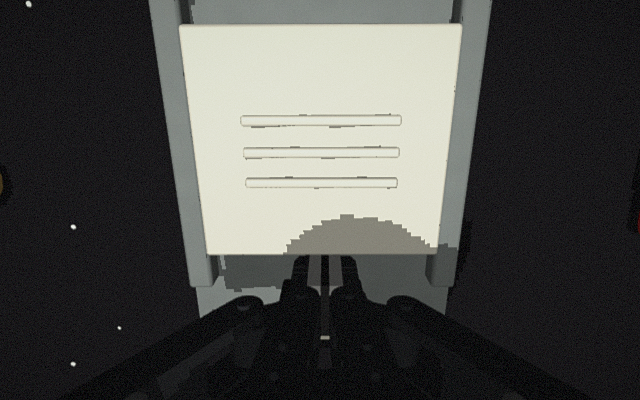

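Cover's rear edge at row 254 is now past the rail ends (row 285), so it is released and moving. Continuing: cover needs about 85 mm more.

```bash
python3 - <<'E'
from plant import *
from h import *
p=camera_params('wrist');X=cast(p,(322,254),.06)[:2];u=np.array([.9973,-.0741])
print((X-[.439,-.2188])@u*1000-107)
E
python3 -m inch '0 -.008 0 0 0 0;0 -.012 0 0 0 0;0 -.012 0 0 0 0;0 -.012 0 0 0 0;0 -.012 0 0 0 0'
```

```text
-66.65512496911182
time: 6.5
ee_pos: [0.5119, -0.2244, 0.0458]
ee_rot: [-0.68, 0.733, -0.0, 0.0]
ft_force: [-0.6, 0.1, -0.6]
grip_width: -0.0001
```

```bash
python3 -m inch '0 -.01 0 0 0 0;0 -.01 0 0 0 0;0 -.01 0 0 0 0;0 -.01 0 0 0 0;0 -.005 0 0 0 0'
python3 - <<'E'
from plant import *
s=read_state();print(s['ee_pos'],s['ee_rot'],s['ft_force'])
import cv2;cv2.imwrite("pics/w4.png",capture('wrist')[:,:,::-1])
E
```

```text
time: 7.12
ee_pos: [0.5476, -0.2272, 0.0459]
ee_rot: [-0.68, 0.733, -0.0, 0.0]
ft_force: [-1.1, 1.0, 0.8]
grip_width: -0.0002
[ 0.54755234 -0.22715127  0.04588884] [-6.79731413e-01  7.33461095e-01 -1.31888828e-04  1.01693257e-04] [-1.09459952  1.00426619  0.83274874]
```

View pics/w4.png

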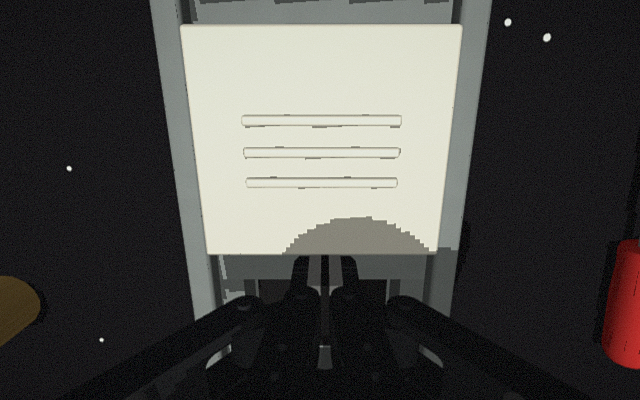

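Cover rear edge (row 254) is beyond the well edge (~row 280). Back off, lift, and retreat for a check.

```bash
python3 -m inch '0 .006 0 0 0 0;0 0 -.04 0 0 0;0 0 -.07 0 0 0;0 0 -.07 0 0 0;0 0 -.07 0 0 0'
python3 -m inch '0 .06 0 0 0 0;.05 .06 0 0 0 0;.07 0 0 0 0 0;.07 0 0 0 0 0;0 0 0 0 0 0'
python3 -m inch '0 0 0 0 0 0;0 0 0 0 0 0;0 0 0 0 0 0;0 0 0 0 0 0;0 0 0 0 0 0'
python3 - <<'E'
from plant import *
from h import *
import cv2
im=capture('top')[:,:,::-1].copy();cv2.imwrite("pics/t5.png",im);p=camera_params('top')
c=im[110:245,220:440];cv2.imwrite('pics/t5c.png',cv2.resize(c,None,fx=3.6,fy=3.6,interpolation=cv2.INTER_CUBIC))
# 5: bystander change
a=cv2.imread('pics/top0.png');d=cv2.absdiff(a,im).max(2)>60
cs,_=cv2.findContours(d.astype(np.uint8),0,1);print([cv2.boundingRect(k) for k in cs if cv2.contourArea(k)>8])
o=np.array([.439,-.2188]);u=np.array([.9973,-.0741])
for bx in(-107,-72,-8,73):
    X=o+u*(bx+107)/1000;print(bx,proj(p,np.array([*X,.04])))
E
```

```text
time: 7.8
ee_pos: [0.541, -0.2267, 0.2475]
ee_rot: [-0.68, 0.734, 0.0, -0.0]
ft_force: [0.6, -0.3, 0.0]
grip_width: 0.0002
time: 8.43
ee_pos: [0.4322, -0.3766, 0.2461]
ee_rot: [-0.676, 0.737, -0.001, -0.001]
ft_force: [-1.0, 0.2, 0.1]
grip_width: 0.0
time: 9.05
ee_pos: [0.4349, -0.3707, 0.2459]
ee_rot: [-0.68, 0.733, 0.0, 0.0]
ft_force: [-0.7, 0.6, -0.6]
grip_width: 0.0001
[(325, 395, 9, 5), (333, 377, 7, 5), (612, 372, 10, 28), (348, 368, 17, 17), (626, 361, 14, 39), (543, 321, 25, 41), (562, 298, 8, 5), (633, 286, 7, 31), (588, 277, 10, 8), (632, 272, 8, 8), (605, 257, 3, 9), (395, 210, 7, 3), (478, 192, 18, 8), (384, 185, 30, 25), (381, 156, 38, 23), (497, 153, 57, 61), (556, 130, 26, 35), (566, 129, 74, 137)]
-107 [398.34977302 220.70920014]
-72 [398.4205297  207.83731701]
-8 [398.54761429 184.71839762]
73 [398.7043297  156.20911196]
```

View pics/t5c.png

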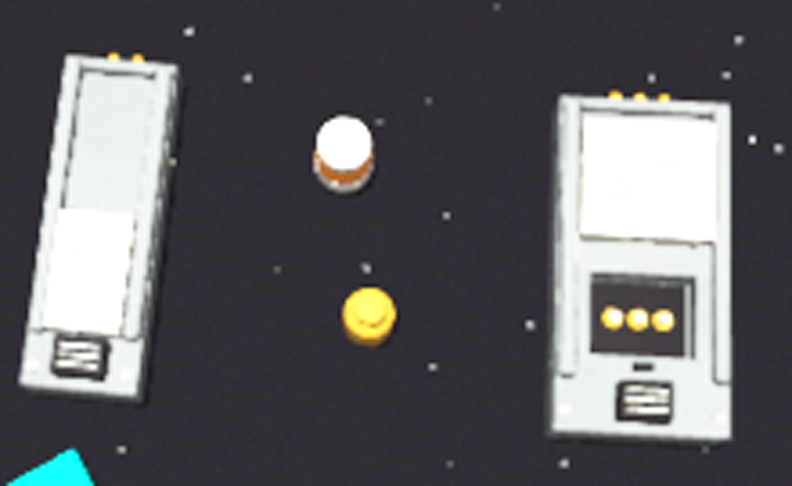

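The well, with its three brass terminals (crop 590–695, 275–355), is fully open. The cover lies flat beyond it (580–715, 113–240), and the narrow box is unchanged.

```bash
python3 -c "from plant import *;print(close_job())"
```

```text
the job is handed in; nothing more can be done
None
```

The wide box is open. I pressed its tab about 10 mm down with the shut fingertip, then pushed the cover about 100 mm along its rails. I backed off, lifted clear and handed the job in at about 9 s, with the arm 0.25 m above the bench.

**Final top view:**
- The whole terminal well is uncovered. The cover lies flat between the rails, its rear edge about 20 mm past the well.
- The wide tab appears to have sprung back out.
- The narrow box is still shut, and the weight and jar are in place.

**Forces:** the highest reading I saw was about 21 N, at the wrist, while sliding off the tab. I only read it at the end of each move.

**Less certain:** a before/after image comparison also flagged changed areas near the screwdriver, blue pad, keyboard and mouse. I put these down to the arm's shadow moving, because the arm never came near the bench there, but I did not check them separately.

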